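Put the cleaned brushes in the narrow-necked vase

TASK

The two cleaned paint brushes lie on the sloping drying rack. Put them into the small terracotta vase one after the other, handle down and bristles up, through its narrow neck until each handle stands on the bottom, and let go. Do it gently, keep the vase upright about where it stands, and leave the mug, egg cup, paint bottle and eraser where they are.

Things in the scene. Friction and masses are not known exactly. Their poses are not given: they have to be found in the camera images.
- vase: Terracotta vase, loose, 0.6 to 1.2 kg, 126 mm high, widest (95 mm) 50 mm up, narrowing to a neck 44 mm wide outside. Inside it widens below the neck to about 84 mm; its floor is domed: 24 mm above the underside in the middle, 14 mm at the edge. Origin at the centre of its underside, z up. A brush let go inside leans over against the neck and takes up part of it.
- vase_mouth (a point): Centre of the vase's mouth, level with the top of its lip, 126 mm above its underside. The lip is 50 mm wide outside and flares; below it, from 7 to 20 mm down, the straight neck has a clear bore of 33 mm at its narrowest.
- rack: Fixed wooden drying rack, 150 mm wide (y) and about 130 mm deep (x): a board that slopes up at 40 degrees towards its +x, with two grooves 74 mm apart and a lip at the foot that the handle ends stop against. Origin at the middle of its underside, z up. The board ends 107 mm along the brushes from where their solid handle ends stop, its top edge 90 mm above the table; beyond it the brushes stick out free on all sides.
- round_brush_mid (a point): Wooden paint brush lying in one of the rack's grooves, bristles up. Point at its centre. y axis along it from bristles to handle end, x axis across it (level in the rack). Round brush, 199 mm long to look at; the solid part is 172 mm long, 9 mm across (x) and 10 mm thick (z), and reaches 86 mm either way from this point; the last 13 mm at each end (handle tip, bristle tip) meet nothing. About 20 g.
- flat_brush_mid (a point): Wooden paint brush lying in one of the rack's grooves, bristles up. Point at its centre. y axis along it from bristles to handle end, x axis across it (level in the rack). Flat brush, 204 mm long to look at; the solid part is 177 mm long, 9 mm across (x) and 11 mm thick (z), and reaches 88 mm either way from this point; the last 13 mm at each end (handle tip, bristle tip) meet nothing. About 20 g.
- round_brush_foot (a point): End of the solid part of the round brush's handle, on its centre line, 86 mm from its centre; same axes.
- flat_brush_foot (a point): End of the solid part of the flat brush's handle, on its centre line, 88 mm from its centre; same axes.
- round_brush: The round brush itself (same axes; origin on its underside, near its centre).
- flat_brush: The flat brush itself (same axes; origin on its underside, near its centre).
- mug: Bisque mug, bystander, 77 x 104 x 79 mm; origin under it.
- egg_cup: Bisque egg cup, bystander, 47 mm wide, 49 mm high; origin under its centre.
- paint_bottle: Small paint bottle, bystander, 33 mm wide, 69 mm high; origin under its centre.
- eraser: Eraser, bystander, 21 x 40 x 13 mm; origin under its centre.
There are look-alikes about, which are no part of the job. What is shaped like the flat_brush but red is not meant.

How it is judged:
By the outcome, as a careful person would: the job done as asked, in the order asked, and still so for the second after the job is handed in, with the robot touching nothing.
It also fails if it takes over 64 s, if anything falls off the work surface, if the arm or the gripper's body presses on something with over 40 N, if the wrist force passes 120 N, or if a joint passes its speed limit or range.

ROBOT

A 7-joint arm with a two-finger parallel gripper is mounted at the origin on the work surface; the furniture and walls round the work are solid. World frame = base frame: x ahead of the robot, y to its left, z up, the work surface at z = 0. Lengths are in mm, angles in rad, forces in N, time in s.
With the tool pointing down it reaches from about 425 to 875 mm from the base axis. Payload 4.7 kg.
Tool frame: the origin (TCP) lies midway between the tips of the shut fingers; the grasp point (between the pads) lies 19 mm behind it; z points along the fingers, y is the line along which they close (so a half turn about z gives the same grasp; the last joint's range is limited). The gripper opens to 87 mm and grips with 3 to 60 N. Pads are 19 mm wide; open, the fingers measure 117 mm over their backs; the gripper's body (75 mm by 190 mm) begins 51 mm behind the grasp point.
Start: joints at [1.264, 0.321, -0.07, 1.45, 0.023, 1.371, -0.057], TCP at [204.942, -616.867, 222.587] pointing down, gripper open.
Joint ranges: [-2.86, 2.86], [-0.3, 2.09], [-1.38, 1.24], [0.06, 2.45], [-1.56, 4.7], [0.09, 2.05], [-2.69, 2.69]. Speed limits (rad/s): [2.57, 2.57, 3.14, 3.14, 3.14, 3.14, 3.14].

INTERFACE

Orientations are given as a rotation vector (axis times angle).
In Python, from rig import arm, vision, finder gives the robot as it stands. The module is installed in compiled form; this text tells all that it offers.
- The arm moves only by the tool drive_tool, never from a script. Its argument "plan" is a list that holds one entry, the list of rows, each a list of 7 numbers: the closure, from 0 (fully open) to 1 (shut), then the shift along the tool's x, y, z in cm, then the turn, a rotation vector about the tool's x, y, z in rad. In form: [[[grip, dx, dy, dz, rx, ry, rz], ...]]. A call has 1 to 12 rows; each row shifts and turns the commanded pose from where the row before left it, along the tool's axes as they then stand; what a row does not reach is not made up. A row lasts 1/12 s, in which the tool goes at most 41.7 mm and 7.16 degrees, less where a joint would pass 70% of its speed; a pose out of reach is approached as far as the arm can. A call with a gripper value outside its range is refused whole. The fingers move at their own pace and stop on an object; the grip force is fixed at half the most. Time passes only in rows, so rows that do not move let the fingers close. It gives the time, the measured TCP pose, the force, the opening and the grip force at its end, in the units of the state.
- arm.get_obs(): the state, without advancing time (a new reading comes with each control period).
- vision.snapshot(name): name is "side" or "top"; returns the picture (420x560x3 uint8, red, green, blue); there is no depth.
- vision.camera_model(name): a dict with "intrinsics" (3x3 intrinsics, pixels), "rvec" (rotation vector, rad) and "tvec" (3), from world to camera coordinates, as OpenCV has them. Camera axes: x right, y down, z forward; pixel columns grow to the right and rows downward; lengths in mm; the calibration is good to about 2 mm. A picture is of the moment at which its call begins. camera_model takes no time and is no camera call.
- arm.job_done(): hands the job in; it is judged then, once.
Trained networks look in the newest picture that a camera, given by its name, has taken for a name from the list of things; names that differ only in an ending like _2 or _b are one class to them, and where a whole thing is asked for, a point or a joint stands for the part that bears it (a point fixed in the world has none). Each returns a list of dicts, best first, with "score" (0 to 1); they miss things now and then, are a little off and sometimes report something else, mostly with a low value. They report only what shows in the picture. A call takes as long as a camera call. They do not tell look-alikes from the thing itself.
- finder.boxes_of(camera, target): "centre" ([x, y, z] in mm, in world coordinates, good to about 4 mm: the middle of the surface that is visible of it).
The state is a dict: "clock": time; "joint_positions": joint angles; "joint_velocities": joint speeds; "joint_torque": joint torques, N m; "eef_pos": TCP position; "orientation": TCP orientation; "ft_force": force on the tool from outside, world axes, zero at the start; "torque": the same for the moment, N m; "opening": finger opening in mm; "grip_force": force on a finger pad.
Only numpy, scipy, OpenCV 4.12 (cv2) and the standard library are available. Lean on these libraries where they do the work, as an engineer would, in place of code of your own. Each camera call takes 0.05 s, during which the arm holds its last target. There are 200 camera calls.

## Working session

There is one attempt and no reset: what is moved stays moved. The work goes in short steps, Python scripts to look and compute and a tool call to move; the robot and the scene stay as the last step left them, time stands still between calls to the robot, and variables do not carry over. Pictures are saved under pics/ and viewed, at most 10 in all, crops included, and the job is handed in when it is done.

Besides the shell and the picture viewer there is one more tool, called after "Emit:" as a command line: name --argument value ..., lists and objects as JSON in quotes. drive_tool: Moves the arm, as the interface text tells. Its arguments: {"type":"object","properties":{"plan":{"type":"array"}},"required":["plan"]}

```bash
mkdir -p pics
cat > h.py <<'E'
import numpy as np, cv2
from rig import arm, vision, finder
from scipy.spatial.transform import Rotation as R
def proj(c,p):
    m=vision.camera_model(c)
    return cv2.projectPoints(np.array(p,float).reshape(-1,3),np.array(m["rvec"],float),np.array(m["tvec"],float),np.array(m["intrinsics"],float),None)[0].reshape(-1,2)
def ray(c,uv):
    m=vision.camera_model(c);Rm=cv2.Rodrigues(np.array(m["rvec"],float))[0]
    o=-Rm.T@np.array(m["tvec"],float).ravel();d=Rm.T@np.linalg.solve(np.array(m["intrinsics"],float),[*uv,1]);return o,d/np.linalg.norm(d)
def tri(u1,u2,c1="side",c2="top"):
    o1,d1=ray(c1,u1);o2,d2=ray(c2,u2)
    s=np.linalg.lstsq(np.c_[d1,-d2],o2-o1,rcond=None)[0];a=o1+s[0]*d1;b=o2+s[1]*d2
    return (a+b)/2,np.linalg.norm(a-b)
def snap(c,f):
    im=vision.snapshot(c);cv2.imwrite("pics/"+f,im[:,:,::-1]);return im
E
python3 - <<'E'
from h import *
np.set_printoptions(precision=1,suppress=True)
a=snap("side","s0.png");b=snap("top","t0.png")
o=arm.get_obs();print(o["clock"],o["eef_pos"],o["orientation"],o["opening"])
for t in ["vase","vase_mouth","rack","round_brush","flat_brush","round_brush_foot","flat_brush_foot","mug","egg_cup","paint_bottle","eraser"]:
  for c in ["side","top"]:
    for r in finder.boxes_of(c,t)[:3]: print(t,c,round(r["score"],2),np.array(r["centre"]),proj(c,r["centre"])[0])
for c in ["side","top"]: print(c,ray(c,(280,210)))
cv2.imwrite("pics/both.png",cv2.resize(np.hstack([a,b])[:,:,::-1],(800,300),interpolation=cv2.INTER_AREA))
E
```

```text
0.1 [ 204.7 -616.4  221.5] [-3.1 -0.5  0. ] 87.17962714441099
vase side 0.67 [ 507.3 -206.4   66.1] [291.4 247.9]
vase top 0.59 [ 510.5 -177.2   81.1] [324.4 210.3]
vase_mouth side 0.71 [ 504.2 -205.8   67.6] [289.9 247.4]
vase_mouth top 0.73 [ 513.5 -177.9   82.1] [324.7 209. ]
vase_mouth top 0.34 [547.5 152.9 103. ] [181.4 191. ]
rack side 0.63 [509.6 136.7  31.7] [251.9 202.2]
rack side 0.34 [526.7 220.1  85. ] [250.1 174.8]
rack top 0.8 [507.7 177.9  46.7] [175.3 211.2]
round_brush side 0.58 [525.7 218.9  86.3] [249.9 174.6]
round_brush top 0.47 [530.  224.2  94.1] [151.1 198.7]
flat_brush side 0.76 [538.5 142.4  91.3] [260.9 180.9]
flat_brush side 0.52 [ 314.3 -127.     6.3] [196.1 267.8]
flat_brush top 0.84 [ 299.8 -156.7    6.3] [313.1 300.4]
flat_brush top 0.75 [550.4 146.4  95.4] [185.  190.4]
round_brush_foot side 0.68 [525.3 218.3  85.8] [249.8 174.8]
round_brush_foot top 0.58 [529.  220.   96.8] [152.6 198.9]
flat_brush_foot side 0.71 [540.4 147.8  94.3] [261.  179.2]
flat_brush_foot side 0.64 [ 313.  -127.3    8.5] [195.4 267.1]
flat_brush_foot top 0.74 [ 303.7 -161.     3.7] [314.8 298.8]
mug side 0.71 [695.3 -88.   51.1] [346.6 219.9]
mug top 0.95 [716.8 -70.   36.1] [280.  129.4]
egg_cup side 0.97 [424.8 -69.6  33.4] [239.  238.1]
egg_cup side 0.52 [ 506.3 -204.2   68.3] [290.6 246.6]
egg_cup top 0.76 [430.9 -63.2  26.4] [275.3 245.2]
paint_bottle side 0.61 [ 601.  -412.5   36.5] [380.2 309.5]
paint_bottle top 0.74 [ 602.9 -397.    50.1] [414.8 175.3]
eraser side 0.72 [ 426.1 -379.1   14.3] [279.9 327.5]
eraser top 0.49 [ 427.8 -372.2   13.8] [402.1 248.7]
side (array([ 242.7, -936. ,  498.7]), array([ 0.3,  0.9, -0.4]))
top (array([ 360.6,  -88.9, 1201.1]), array([ 0.1,  0. , -1. ]))
```

View pics/s0.png

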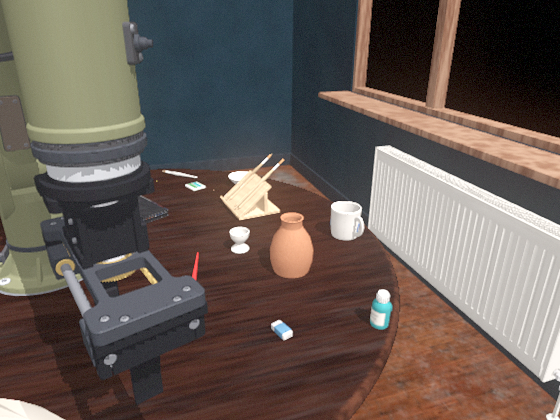

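View pics/t0.png

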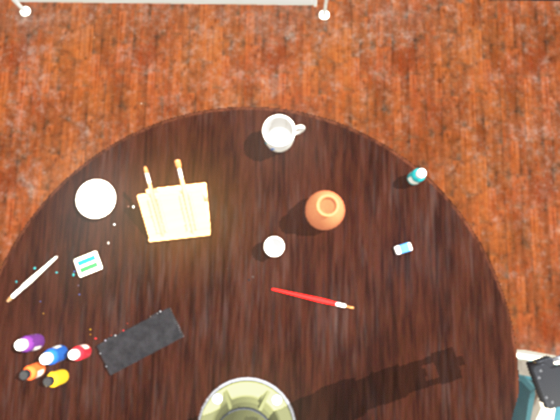

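The side view shows the vase at (291,247), the rack at (250,200), the mug at (346,220), the egg cup at (239,238), the bottle at (381,310) and the eraser at (282,329). In the top view the vase is at (325,210) and the rack at (175,211).

Brush-like candidates in the top view:
- red brush on the table at (313,299), the look-alike
- pale brush on the table at (33,278), a stray
- the two brushes in the rack at (150,180) and (181,173), which are the wanted ones

Next I'll check that choice in a close crop.

Run:
```python
import cv2,numpy as np
s=cv2.imread("pics/s0.png");t=cv2.imread("pics/t0.png")
A=cv2.resize(s[145:225,210:310],(800//2,320),interpolation=cv2.INTER_CUBIC)
B=cv2.resize(t[150:250,130:220],(360,400),interpolation=cv2.INTER_CUBIC)
C=cv2.resize(s[205:285,260:330],(245,280),interpolation=cv2.INTER_CUBIC)
D=cv2.resize(t[185:235,300:350],(250,250),interpolation=cv2.INTER_CUBIC)
im=np.zeros((600,800,3),np.uint8);im[:320,:400]=A;im[:400,400:760]=B;im[320:600,:245]=C;im[345:595,248:398]=D[:,50:200]
cv2.imwrite("pics/crop.png",im)
```

```text
(no output)
```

View pics/crop.png

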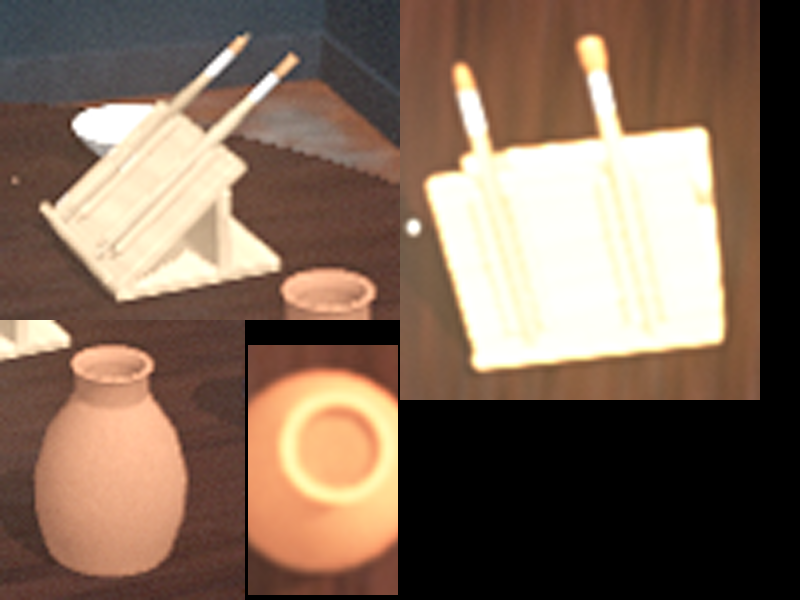

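The crop confirms it. The rack holds two pale wooden brushes with bristles up: the round one with its tip at side (272,154) / top (145,166), and the flat one at side (284,159) / top (178,159). The vase mouth is centred at about side (292,218) / top (328,205).

Run:
```python
from h import *
np.set_printoptions(precision=1,suppress=True)
P={}
for n,s,t in [("mouth",(292.3,217.6),(327.8,205.4)),("rtip",(271.75,154),(145,165.7)),("rfoot",(224.5,197.5),(161.7,235)),("ftip",(284,159),(177.7,159.5)),("ffoot",(238,207.5),(192.5,232.7)),
 ("rferr",(261.5,165),(149.3,183)),("fferr",(272.5,171.2),(181.7,181.5))]:
    P[n],e=tri(s,t);print(n,P[n],round(e,1))
for b in "rf":
    d=P[b+"tip"]-P[b+"foot"];print(b,np.linalg.norm(d),np.degrees(np.arctan2(d[2],np.hypot(d[0],d[1]))),np.degrees(np.arctan2(d[1],d[0])))
o=arm.get_obs();print(R.from_rotvec(o["orientation"]).as_matrix(),o["joint_positions"])
```

```text
mouth [ 516.6 -181.6  124. ] 1.3
rtip [597.1 228.4 141.1] 0.0
rfoot [448.4 214.4  23.7] 6.7
ftip [611.2 154.8 145.7] 0.1
ffoot [463.8 138.8  19.8] 10.1
rferr [563.8 225.6 110.5] 0.2
fferr [571.3 150.  114. ] 7.7
r 189.9781322215668 38.15691901440118 5.4102104428426685
f 194.51919699948903 40.3109183553027 6.188221817503936
[[ 0.9  0.3 -0. ]
 [ 0.3 -0.9 -0. ]
 [-0.   0.  -1. ]] [ 1.3  0.3 -0.1  1.5  0.   1.4 -0.1]
```

```bash
cat >> h.py <<'E'
def tool(yaw,tilt):  # tool x at yaw when down; then tilt (rad) about tool y
    c,s=np.cos(yaw),np.sin(yaw);return R.from_matrix(np.array([[c,s,0],[s,-c,0],[0,0,-1]]))*R.from_rotvec([0,tilt,0])
def plan(p,Rt,n,grip,p0=None,R0=None):
    o=arm.get_obs()
    p0=np.array(o["eef_pos"] if p0 is None else p0,float);R0=R.from_rotvec(o["orientation"]) if R0 is None else R0
    w=(R0.inv()*Rt).as_rotvec();out=[];d=(np.array(p)-p0)/n
    for i in range(n):
        Ri=R0*R.from_rotvec(w*i/n);out.append([grip,*np.round(Ri.inv().apply(d)/10,2),*np.round(w/n,3)])
    print("step mm",np.linalg.norm(d),"deg",np.degrees(np.linalg.norm(w)/n))
    for r in out: print([float(x) for x in r])
def st():
    o=arm.get_obs();np.set_printoptions(precision=2,suppress=True)
    print(o["clock"],np.array(o["eef_pos"]),np.array(o["orientation"]),"q",np.array(o["joint_positions"]),"F",np.array(o["ft_force"]),o["opening"],o["grip_force"])
    return np.array(o["eef_pos"]),R.from_rotvec(o["orientation"])
E
python3 - <<'E'
from h import *
p,r=st();print(r.as_matrix())
plan([567,225,230],tool(np.radians(6.5),0),24,0)
E
```

```text
1.2 [ 204.94 -616.87  222.59] [ 3.1  0.5 -0. ] q [ 1.26  0.32 -0.07  1.45  0.02  1.37 -0.06] F [0.04 0.95 0.65] 87.11179593817498 0.0
[[ 0.95  0.32 -0.  ]
 [ 0.32 -0.95 -0.  ]
 [-0.    0.   -1.  ]]
step mm 38.18544435151143 deg 0.4950605707423416
[0.0, 2.54, -2.85, -0.03, 0.0, 0.0, 0.009]
[0.0, 2.51, -2.87, -0.03, 0.0, 0.0, 0.009]
[0.0, 2.49, -2.9, -0.03, 0.0, 0.0, 0.009]
[0.0, 2.46, -2.92, -0.03, 0.0, 0.0, 0.009]
[0.0, 2.44, -2.94, -0.03, 0.0, 0.0, 0.009]
[0.0, 2.41, -2.96, -0.03, 0.0, 0.0, 0.009]
[0.0, 2.39, -2.98, -0.03, 0.0, 0.0, 0.009]
[0.0, 2.36, -3.0, -0.03, 0.0, 0.0, 0.009]
[0.0, 2.33, -3.02, -0.03, 0.0, 0.0, 0.009]
[0.0, 2.31, -3.04, -0.03, 0.0, 0.0, 0.009]
[0.0, 2.28, -3.06, -0.03, 0.0, 0.0, 0.009]
[0.0, 2.26, -3.08, -0.03, 0.0, 0.0, 0.009]
[0.0, 2.23, -3.1, -0.03, 0.0, 0.0, 0.009]
[0.0, 2.2, -3.12, -0.03, 0.0, 0.0, 0.009]
[0.0, 2.17, -3.14, -0.03, 0.0, 0.0, 0.009]
[0.0, 2.15, -3.16, -0.03, 0.0, 0.0, 0.009]
[0.0, 2.12, -3.18, -0.03, 0.0, 0.0, 0.009]
[0.0, 2.09, -3.19, -0.03, 0.0, 0.0, 0.009]
[0.0, 2.07, -3.21, -0.03, 0.0, 0.0, 0.009]
[0.0, 2.04, -3.23, -0.03, 0.0, 0.0, 0.009]
[0.0, 2.01, -3.25, -0.03, 0.0, 0.0, 0.009]
[0.0, 1.98, -3.26, -0.03, 0.0, 0.0, 0.009]
[0.0, 1.95, -3.28, -0.03, 0.0, 0.0, 0.009]
[0.0, 1.92, -3.3, -0.03, 0.0, 0.0, 0.009]
```

Emit:
drive_tool --plan '[[[0,2.5,-2.9,-0.1,0,0,0],[0,2.5,-2.9,-0.1,0,0,0],[0,2.5,-2.9,-0.1,0,0,0],[0,2.5,-2.9,-0.1,0,0,0],[0,2.5,-2.9,-0.1,0,0,0],[0,2.5,-2.9,-0.1,0,0,0],[0,2.5,-2.9,-0.1,0,0,0],[0,2.5,-2.9,-0.1,0,0,0],[0,2.5,-2.9,-0.1,0,0,0],[0,2.5,-2.9,-0.1,0,0,0],[0,2.5,-2.9,-0.1,0,0,0],[0,2.5,-2.9,-0.1,0,0,0]]]'

```text
clock: 2.2
eef_pos: [380.3, -190.3, 234.9]
orientation: [3.1, 0.501, 0.001]
ft_force: [0.9, -0.3, 0.1]
opening: 86.9
grip_force: 0.0
```

Emit:
drive_tool --plan '[[[0,2.5,-2.9,-0.1,0,0,0],[0,2.5,-2.9,-0.1,0,0,0],[0,2.5,-2.9,-0.1,0,0,0],[0,2.5,-2.9,-0.1,0,0,0],[0,2.5,-2.9,-0.1,0,0,0],[0,2.5,-2.9,-0.1,0,0,0],[0,2.5,-2.9,-0.1,0,0,0],[0,2.5,-2.9,-0.1,0,0,0],[0,2.5,-2.9,-0.1,0,0,0],[0,2.5,-2.9,-0.1,0,0,0],[0,0,0,0,0,0,0.1],[0,0,0,0,0,0,0.1]]]'

```text
clock: 3.2
eef_pos: [525.5, 165.5, 244.0]
orientation: [-3.133, -0.191, 0.002]
ft_force: [0.4, -0.4, -0.4]
opening: 86.9
grip_force: 0.0
```

Run:
```python
from h import *
p,r=st();print(r.as_matrix())
plan([567,225,200],tool(np.radians(6.5),0),6,0)
```

```text
3.2 [525.48 165.49 244.03] [-3.13 -0.19  0.  ] q [ 0.47  0.19 -0.92  1.64  0.15  1.39 -1.92] F [ 0.41 -0.39 -0.36] 86.93820367977109 0.0
[[ 0.99  0.12 -0.  ]
 [ 0.12 -0.99  0.  ]
 [-0.   -0.   -1.  ]]
step mm 14.146448471072834 deg 0.08576310098418508
[0.0, 0.81, -0.9, 0.74, -0.001, 0.0, 0.001]
[0.0, 0.81, -0.9, 0.74, -0.001, 0.0, 0.001]
[0.0, 0.81, -0.9, 0.74, -0.001, 0.0, 0.001]
[0.0, 0.8, -0.9, 0.73, -0.001, 0.0, 0.001]
[0.0, 0.8, -0.9, 0.73, -0.001, 0.0, 0.001]
[0.0, 0.8, -0.91, 0.73, -0.001, 0.0, 0.001]
```

Emit:
drive_tool --plan '[[[0,0.8,-0.9,0.7,0,0,0],[0,0.8,-0.9,0.7,0,0,0],[0,0.8,-0.9,0.7,0,0,0],[0,0.8,-0.9,0.7,0,0,0],[0,0.8,-0.9,0.7,0,0,0],[0,0.8,-0.9,0.7,0,0,0],[0,0,0,0,0,0,0]]]'

```text
clock: 3.78
eef_pos: [566.6, 223.0, 200.9]
orientation: [-3.134, -0.192, 0.003]
ft_force: [-0.7, -0.4, -0.1]
opening: 86.8
grip_force: 0.0
```

Run:
```python
from h import *
st()
s=snap("side","s1.png");t=snap("top","t1.png")
for n,p in [("grasp",(566.6,225.2,115)),("tcp",arm.get_obs()["eef_pos"])]: print(n,proj("side",p),proj("top",p))
im=np.hstack([cv2.resize(s[110:230,200:320],(400,400),interpolation=cv2.INTER_CUBIC),cv2.resize(t[130:250,110:230],(400,400),interpolation=cv2.INTER_CUBIC)])
cv2.imwrite("pics/c1.png",im[:,:,::-1])
```

```text
3.7833 [566.56 223.01 200.93] [-3.13 -0.19  0.  ] q [ 0.3   0.37 -0.9   1.56  0.29  1.35 -2.08] F [-0.72 -0.38 -0.11] 86.759730071044 0.0
grasp [[262.37 163.52]] [[149.   181.37]]
tcp [[262.35 135.26]] [[139.18 173.51]]
```

View pics/c1.png

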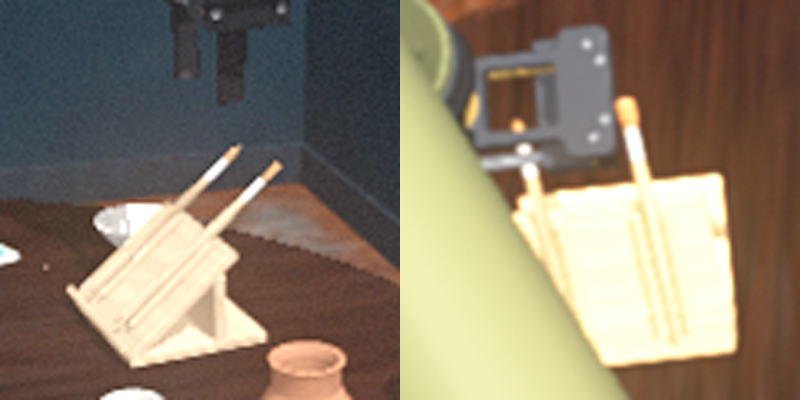

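The side crop shows the open fingers straddling the round brush. The fingertip midpoint at about (262,137) matches the projected TCP, and the path down to the grasp at side (262,164) is clear. Descending.

Emit:
drive_tool --plan '[[[0,0,-0.2,1.5,0,0,0],[0,0,0,1.5,0,0,0],[0,0,0,1.5,0,0,0],[0,0,0,1.5,0,0,0],[0,0,0,1.5,0,0,0],[0,0,0,1.5,0,0,0],[0,0,0,1.4,0,0,0],[0,0,0,0,0,0,0]]]'

```text
clock: 4.55
eef_pos: [565.1, 221.5, 96.1]
orientation: [3.134, 0.188, -0.006]
ft_force: [-0.9, -0.8, -0.2]
opening: 87.0
grip_force: 0.0
```

Emit:
drive_tool --plan '[[[1,0,0,0,0,0,0],[1,0,0,0,0,0,0],[1,0,0,0,0,0,0],[1,0,0,0,0,0,0],[1,0,0,0,0,0,0],[1,0,0,0,0,0,0],[1,0,0,0,0,0,0],[1,0,0,0,0,0,0],[1,0,0,0,0,0,0],[1,0,0,0,0,0,0]]]'

```text
clock: 5.38
eef_pos: [566.6, 223.4, 98.5]
orientation: [3.136, 0.19, -0.0]
ft_force: [-0.7, 1.0, -0.2]
opening: 28.3
grip_force: 0.0
```

Emit:
drive_tool --plan '[[[1,0,0,0,0,0,0],[1,0,0,0,0,0,0],[1,0,0,0,0,0,0],[1,0,0,0,0,0,0],[1,0,0,0,0,0,0],[1,0,0,0,0,0,0]]]'

```text
clock: 5.88
eef_pos: [566.5, 223.9, 98.5]
orientation: [-3.135, -0.19, -0.0]
ft_force: [-0.4, 2.2, -0.5]
opening: 8.1
grip_force: 30.0
```

Emit:
drive_tool --plan '[[[1,0,0,-0.6,0,0,0],[1,0,0,-1.2,0,0,0],[1,0,0,-2.4,0,0,0],[1,0,0,-3,0,0,0],[1,0,0,-3,0,0,0],[1,0,0,-3,0,0,0],[1,0,0,-3,0,0,0],[1,0,0,-3,0,0,0],[1,0,0,-1.4,0,0,0],[1,0,0,0,0,0,0]]]'

```text
clock: 6.72
eef_pos: [568.1, 224.2, 310.1]
orientation: [-3.135, -0.189, -0.012]
ft_force: [-0.7, 0.6, -0.1]
opening: 8.0
grip_force: 30.0
```

Emit:
drive_tool --plan '[[[1,0,0,0,0,0.1,0],[1,0,0,0,0,0.1,0],[1,0,0,0,0,0.1,0],[1,0,0,0,0,0.1,0],[1,0,0,0,0,0.1,0],[1,0,0,0,0,0.1,0],[1,0,0,0,0,0.1,0],[1,0,0,0,0,0.1,0],[1,0,0,0,0,0.07,0],[1,0,0,0,0,0,0]]]'

```text
clock: 7.55
eef_pos: [563.7, 221.2, 303.1]
orientation: [-2.888, -0.175, -1.142]
ft_force: [-0.2, 0.7, -1.2]
opening: 8.5
grip_force: 30.0
```

Run:
```python
from h import *
p,r=st();print(r.as_matrix(), np.degrees(np.arccos(-r.as_matrix()[2,2])))
s=snap("side","s2.png")
cv2.imwrite("pics/c2.png",cv2.resize(s[40:240,180:420],(720,600),interpolation=cv2.INTER_CUBIC)[:,:,::-1])
g=p-19*r.as_matrix()[:,2];print("grasp",g,proj("side",g))
az=np.radians(-19.4);
# target: keep vertical, yaw to radial, grasp at mouth offset
Rt=tool(az,np.radians(50));T=np.array([516.6,-181.6,301])+19*Rt.as_matrix()[:,2]
print(T);plan(T,Rt,13,1)
```

```text
7.55 [563.67 221.22 303.13] [-2.89 -0.17 -1.14] q [ 0.01 -0.3  -0.52  2.08  0.25  0.64 -2.15] F [-0.23  0.7  -1.22] 8.502079589059477 30.000930642709136
[[ 0.72  0.12  0.68]
 [ 0.09 -0.99  0.07]
 [ 0.68  0.01 -0.73]] 43.10523753791268
grasp [550.75 219.89 317.  ] [[256.6   95.48]]
[ 530.33 -186.43  288.79]
step mm 31.482724682965994 deg 2.0667071952017566
[1.0, -0.56, 3.08, -0.31, -0.025, 0.009, 0.025]
[1.0, -0.48, 3.1, -0.24, -0.025, 0.009, 0.025]
[1.0, -0.4, 3.12, -0.17, -0.025, 0.009, 0.025]
[1.0, -0.32, 3.13, -0.09, -0.025, 0.009, 0.025]
[1.0, -0.25, 3.14, -0.02, -0.025, 0.009, 0.025]
[1.0, -0.17, 3.14, 0.06, -0.025, 0.009, 0.025]
[1.0, -0.09, 3.14, 0.13, -0.025, 0.009, 0.025]
[1.0, -0.02, 3.14, 0.21, -0.025, 0.009, 0.025]
[1.0, 0.06, 3.13, 0.29, -0.025, 0.009, 0.025]
[1.0, 0.13, 3.12, 0.37, -0.025, 0.009, 0.025]
[1.0, 0.21, 3.11, 0.45, -0.025, 0.009, 0.025]
[1.0, 0.28, 3.09, 0.53, -0.025, 0.009, 0.025]
[1.0, 0.35, 3.07, 0.6, -0.025, 0.009, 0.025]
```

View pics/c2.png

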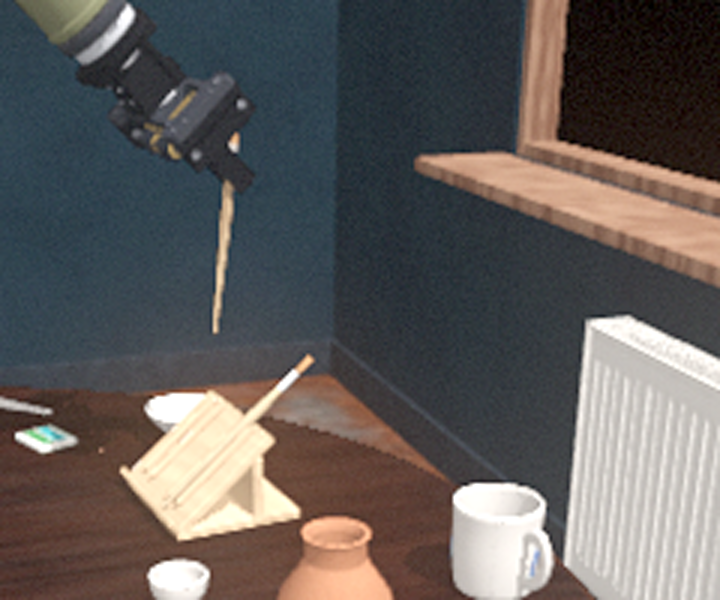

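The picture shows the round brush held, hanging almost vertical: grasp at about side (257,97), handle tip at (252,151). Joint 2 reached its limit, so the tool tilts 43°, not 50°. I'll use a slight lean instead. The top leaning outward suits the first brush.

Run:
```python
from h import *
p,r=st();M=r.as_matrix();g=p-19*M[:,2]
# predicted visible handle tip for brush angle b from tool z (in tool x-z plane), grasp s
for b in (44,47,50,53,56):
  for s in (140,145,150):
    d=M@np.array([-np.sin(np.radians(b)),0,np.cos(np.radians(b))]); 
    print(b,s,proj("side",g+d*(s+13))[0],d) if s==145 or b==50 else 0
az=np.radians(-19.4);tl=np.radians(40);Rt=tool(az,tl)
e=np.array([np.cos(az),np.sin(az),0]);z=np.array([0,0,1])
le=np.radians(10);u=np.sin(le)*e+np.cos(le)*z
T=np.array([516.6,-181.6,126])+u*(145+14)+19*Rt.as_matrix()[:,2]
print(T);plan(T,Rt,14,1)
```

```text
7.6 [564.56 221.12 304.1 ] [-2.89 -0.17 -1.14] q [ 0.01 -0.3  -0.53  2.08  0.25  0.64 -2.14] F [ 0.06 -0.13 -0.16] 7.973279790275772 30.000062556937337
44 145 [257.25 150.13] [-0.01 -0.01 -1.  ]
47 145 [254.62 150.33] [-0.07 -0.02 -1.  ]
50 140 [252.14 148.71] [-0.12 -0.03 -0.99]
50 145 [251.99 150.39] [-0.12 -0.03 -0.99]
50 150 [251.84 152.06] [-0.12 -0.03 -0.99]
53 145 [249.35 150.3 ] [-0.17 -0.03 -0.99]
56 145 [246.72 150.06] [-0.22 -0.04 -0.97]
[ 554.16 -194.83  268.03]
step mm 29.831239979682657 deg 1.8727134013741975
[1.0, -0.5, 2.94, -0.07, -0.021, -0.004, 0.025]
[1.0, -0.43, 2.95, -0.01, -0.021, -0.004, 0.025]
[1.0, -0.36, 2.96, 0.06, -0.021, -0.004, 0.025]
[1.0, -0.28, 2.97, 0.12, -0.021, -0.004, 0.025]
[1.0, -0.21, 2.97, 0.18, -0.021, -0.004, 0.025]
[1.0, -0.13, 2.97, 0.25, -0.021, -0.004, 0.025]
[1.0, -0.06, 2.97, 0.31, -0.021, -0.004, 0.025]
[1.0, 0.02, 2.96, 0.37, -0.021, -0.004, 0.025]
[1.0, 0.09, 2.95, 0.43, -0.021, -0.004, 0.025]
[1.0, 0.17, 2.94, 0.49, -0.021, -0.004, 0.025]
[1.0, 0.24, 2.92, 0.55, -0.021, -0.004, 0.025]
[1.0, 0.31, 2.9, 0.61, -0.021, -0.004, 0.025]
[1.0, 0.39, 2.88, 0.67, -0.021, -0.004, 0.025]
[1.0, 0.46, 2.86, 0.73, -0.021, -0.004, 0.025]
```

Emit:
drive_tool --plan '[[[1,-0.5,2.9,-0.1,-0.021,-0.004,0.025],[1,-0.4,2.9,0,-0.021,-0.004,0.025],[1,-0.4,2.9,0,-0.021,-0.004,0.025],[1,-0.3,2.9,0.1,-0.021,-0.004,0.025],[1,-0.2,2.9,0.1,-0.021,-0.004,0.025],[1,-0.1,2.9,0.2,-0.021,-0.004,0.025],[1,-0.1,2.9,0.2,-0.021,-0.004,0.025],[1,0,2.9,0.3,-0.021,-0.004,0.025],[1,0.1,2.9,0.3,-0.021,-0.004,0.025],[1,0.2,2.9,0.3,-0.021,-0.004,0.025],[1,0.2,2.9,0.3,-0.021,-0.004,0.025],[1,0,0,0,0,0,0]]]'

```text
clock: 8.6
eef_pos: [587.0, -73.0, 282.6]
orientation: [2.846, -0.339, 1.041]
ft_force: [0.3, -1.4, -0.2]
opening: 7.9
grip_force: 30.0
```

```bash
cat >> h.py <<'E'
def foot(s=145,b=50):
    p,r=st();M=r.as_matrix();g=p-19*M[:,2];d=M@np.array([-np.sin(np.radians(b)),0,np.cos(np.radians(b))])
    print("grasp",g,"dir",d,"foot",g+s*d,"tilt",np.degrees(np.arccos(-M[2,2])),"vis tip",proj("side",g+(s+13)*d),proj("top",g+(s+13)*d));return g,d
E
python3 - <<'E'
from h import *
foot()
az=np.radians(-19.4);tl=np.radians(40);Rt=tool(az,tl)
e=np.array([np.cos(az),np.sin(az),0]);z=np.array([0,0,1])
le=np.radians(10);u=np.sin(le)*e+np.cos(le)*z
T=np.array([516.6,-181.6,126])+u*(145+14)+19*Rt.as_matrix()[:,2]
print(T);plan(T,Rt,4,1)
E
```

```text
8.6 [587.03 -73.05 282.6 ] [ 2.85 -0.34  1.04] q [ 0.1  -0.3  -0.11  2.13  0.24  0.64 -1.97] F [ 0.31 -1.39 -0.24] 7.944425914992078 29.999497951939702
grasp [575.14 -69.98 297.1 ] dir [-0.17  0.03 -0.99] foot [550.97 -65.52 154.2 ] tilt 40.25986345389806 vis tip [[288.49 189.29]] [[276.01 188.86]]
[ 554.16 -194.83  268.03]
step mm 31.74420280023669 deg 1.41450801221025
[1.0, -0.31, 3.15, 0.25, -0.014, -0.001, 0.02]
[1.0, -0.25, 3.15, 0.3, -0.014, -0.001, 0.02]
[1.0, -0.18, 3.15, 0.34, -0.014, -0.001, 0.02]
[1.0, -0.12, 3.15, 0.39, -0.014, -0.001, 0.02]
```

Emit:
drive_tool --plan '[[[1,-0.3,2.5,0.2,-0.012,0,0.016],[1,-0.3,2.5,0.2,-0.012,0,0.016],[1,-0.2,2.5,0.3,-0.012,0,0.016],[1,-0.2,2.5,0.3,-0.012,0,0.016],[1,-0.1,2.5,0.4,-0.012,0,0.016],[1,0,0,0,0,0,0],[1,0,0,0,0,0,0]]]'

```text
clock: 9.18
eef_pos: [560.5, -189.0, 263.9]
orientation: [2.806, -0.47, 1.025]
ft_force: [1.0, 0.2, 0.1]
opening: 7.9
grip_force: 30.0
```

Run:
```python
from h import *
foot()
s=snap("side","s3.png");t=snap("top","t3.png")
print(proj("side",[516.6,-181.6,126]),proj("top",[516.6,-181.6,126]))
im=np.hstack([cv2.resize(s[110:260,220:370],(400,400),interpolation=cv2.INTER_CUBIC),cv2.resize(t[140:240,270:370],(400,400),interpolation=cv2.INTER_CUBIC)])
cv2.imwrite("pics/c3.png",im[:,:,::-1])
```

```text
9.1833 [ 560.54 -189.    263.94] [ 2.81 -0.47  1.02] q [ 0.31 -0.3  -0.06  2.17  0.07  0.57 -1.7 ] F [1.01 0.18 0.11] 7.859580549438437 29.999842029064894
grasp [ 548.98 -184.94  278.46] dir [-0.16  0.05 -0.99] foot [ 525.38 -177.32  135.6 ] tilt 40.15669215071485 vis tip [[294.18 216.83]] [[325.64 202.23]]
[[292.03 216.79]] [[327.97 205.  ]]
```

View pics/c3.png

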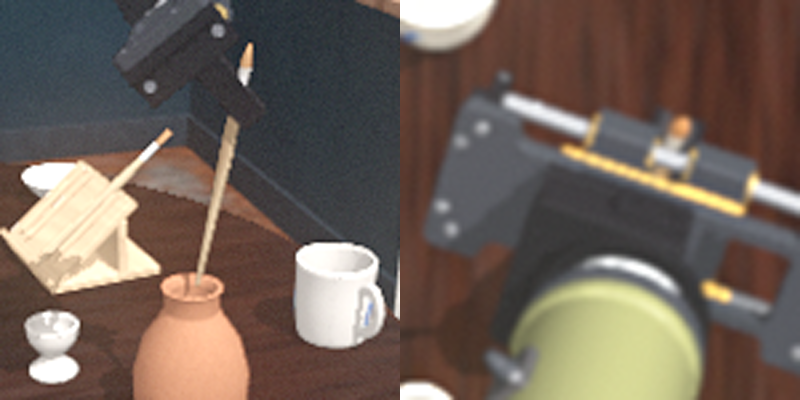

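The side crop shows the handle tip just over the vase mouth at about (292,215), with the mouth centre at (292,218). It needs a small correction of about 5 mm, then the brush goes down along its own axis.

Run:
```python
from h import *
p,r=st();print(r.inv().apply([-5,-5,0])/10)
```

```text
9.2833 [ 561.52 -186.61  264.34] [ 2.81 -0.46  1.03] q [ 0.31 -0.3  -0.06  2.17  0.07  0.57 -1.7 ] F [0.58 0.95 0.5 ] 8.162478085716463 29.999975441023707
[-0.24  0.63 -0.2 ]
```

Emit:
drive_tool --plan '[[[1,-0.15,0.35,-0.1,0,0,0],[1,-0.1,0.35,-0.1,0,0,0],[1,0,0,0,0,0,0],[1,-0.4,0,0.3,0,0,0],[1,-0.4,0,0.3,0,0,0],[1,-0.4,0,0.3,0,0,0],[1,0,0,0,0,0,0]]]'

```text
clock: 9.87
eef_pos: [552.5, -190.4, 246.6]
orientation: [2.811, -0.463, 1.022]
ft_force: [-0.6, 0.0, -0.4]
opening: 8.0
grip_force: 30.0
```

Run:
```python
from h import *
foot()
s=snap("side","s4.png")
cv2.imwrite("pics/c4.png",cv2.resize(s[120:280,220:370],(560,600),interpolation=cv2.INTER_CUBIC)[:,:,::-1])
```

```text
9.8667 [ 552.53 -190.37  246.6 ] [ 2.81 -0.46  1.02] q [ 0.4  -0.3  -0.12  2.2   0.01  0.54 -1.63] F [-0.63  0.04 -0.41] 7.958522806209099 29.999898355454206
grasp [ 540.99 -186.39  261.16] dir [-0.17  0.05 -0.98] foot [ 516.92 -178.81  118.37] tilt 39.98502262633469 vis tip [[290.53 224.94]] [[325.66 207.05]]
```

View pics/c4.png

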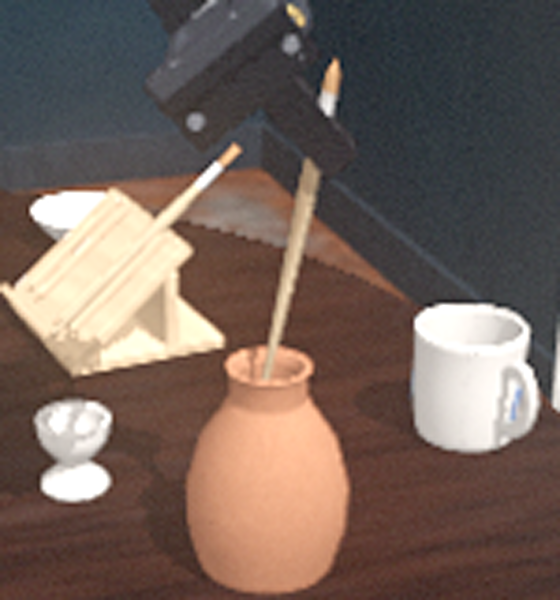

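The brush is inside the mouth, crossing the lip at about (291,217), well centred. Descending along the brush axis.

Emit:
drive_tool --plan '[[[1,-0.6,0,0.5,0,0,0],[1,-0.6,0,0.5,0,0,0],[1,-0.6,0,0.5,0,0,0],[1,-0.6,0,0.5,0,0,0],[1,-0.6,0,0.5,0,0,0],[1,0,0,0,0,0,0]]]'

```text
clock: 10.42
eef_pos: [545.4, -188.7, 207.2]
orientation: [2.811, -0.464, 1.02]
ft_force: [-0.4, -0.3, -0.1]
opening: 8.3
grip_force: 30.0
```

```bash
python3 -c "
from h import *
foot()"
```

```text
10.4167 [ 545.36 -188.74  207.24] [ 2.81 -0.46  1.02] q [ 0.41 -0.28 -0.13  2.27  0.02  0.45 -1.64] F [-0.44 -0.33 -0.11] 8.340903322758807 29.999942108988762
grasp [ 533.84 -184.75  221.82] dir [-0.17  0.05 -0.98] foot [ 509.63 -177.1    79.06] tilt 39.91739969208731 vis tip [[286.82 241.36]] [[323.55 212.41]]
```

Emit:
drive_tool --plan '[[[1,-0.6,0,0.5,0,0,0],[1,-0.6,0,0.5,0,0,0],[1,-0.6,0,0.5,0,0,0],[1,-0.6,0,0.5,0,0,0],[1,-0.5,0,0.4,0,0,0],[1,-0.3,0,0.25,0,0,0],[1,0,0,0,0,0,0]]]'

```text
clock: 11.0
eef_pos: [539.1, -186.7, 167.8]
orientation: [2.81, -0.464, 1.022]
ft_force: [0.3, 0.3, -0.8]
opening: 8.3
grip_force: 30.0
```

Emit:
drive_tool --plan '[[[1,-0.3,0,0.25,0,0,0],[1,-0.15,0,0.13,0,0,0],[1,0,0,0,0,0,0]]]'

```text
clock: 11.25
eef_pos: [538.8, -186.6, 163.3]
orientation: [2.809, -0.464, 1.025]
ft_force: [0.1, 0.7, -1.2]
opening: 8.3
grip_force: 30.0
```

Emit:
drive_tool --plan '[[[1,-0.25,0,0.2,0,0,0],[1,-0.25,0,0.2,0,0,0],[1,-0.15,0,0.13,0,0,0],[1,0,0,0,0,0,0]]]'

```text
clock: 11.58
eef_pos: [537.0, -186.0, 154.6]
orientation: [2.809, -0.464, 1.024]
ft_force: [0.2, -0.4, -0.4]
opening: 8.3
grip_force: 30.0
```

Emit:
drive_tool --plan '[[[1,-0.15,0,0.13,0,0,0],[1,0,0,0,0,0,0]]]'

```text
clock: 11.75
eef_pos: [537.0, -186.0, 153.1]
orientation: [2.809, -0.464, 1.025]
ft_force: [-0.1, -0.9, -0.8]
opening: 8.0
grip_force: 30.0
```

Emit:
drive_tool --plan '[[[1,-0.15,0,0.13,0,0,0],[1,0,0,0,0,0,0]]]'

```text
clock: 11.92
eef_pos: [536.7, -185.9, 151.1]
orientation: [2.809, -0.464, 1.025]
ft_force: [0.1, 0.1, -0.1]
opening: 8.0
grip_force: 30.0
```

Emit:
drive_tool --plan '[[[1,-0.15,0,0.13,0,0,0],[1,0,0,0,0,0,0]]]'

```text
clock: 12.08
eef_pos: [536.4, -185.8, 149.1]
orientation: [2.809, -0.464, 1.025]
ft_force: [0.4, -0.8, 0.0]
opening: 7.9
grip_force: 30.0
```

Emit:
drive_tool --plan '[[[1,-0.15,0,0.13,0,0,0],[1,0,0,0,0,0,0]]]'

```text
clock: 12.25
eef_pos: [536.9, -185.9, 148.2]
orientation: [2.807, -0.463, 1.028]
ft_force: [0.3, 0.0, 1.2]
opening: 8.6
grip_force: 30.0
```

Emit:
drive_tool --plan '[[[0.6,0,0,0,0,0,0],[0.6,0,0,0,0,0,0],[0.6,0,0,0,0,0,0],[0.6,0,0,0,0,0,0],[0.6,0,0,-0.5,0,0,0],[0.6,0,0,-1,0,0,0],[0.6,0,0,-2,0,0,0],[0.6,0,0,-3,0,0,0],[0.6,0,0,-3,0,0,0],[0.6,0,0,-3,0,0,0],[0.6,0,0,0,0,0,0]]]'

```text
clock: 13.17
eef_pos: [531.8, -181.4, 205.9]
orientation: [2.829, -0.469, 0.975]
ft_force: [1.0, -0.3, 0.6]
opening: 34.8
grip_force: 0.0
```

Run:
```python
from h import *
st()
s=snap("side","s5.png");t=snap("top","t5.png")
im=np.hstack([cv2.resize(s[120:280,220:360],(400,457),interpolation=cv2.INTER_CUBIC),cv2.resize(t[135:249,280:380],(400,457),interpolation=cv2.INTER_CUBIC)])
cv2.imwrite("pics/c5.png",im[:,:,::-1])
Rt=tool(np.radians(6.5),0);
g=np.array([611.2,154.8,145.7])-37*np.array([.766*.994,.766*.113,.643]);print("flat grasp",g)
```

```text
13.1667 [ 531.8  -181.36  205.95] [ 2.83 -0.47  0.98] q [ 0.62 -0.3  -0.32  2.26 -0.12  0.5  -1.53] F [ 0.96 -0.31  0.63] 34.7635366894367 0.0
flat grasp [583.03 151.6  121.91]
```

View pics/c5.png

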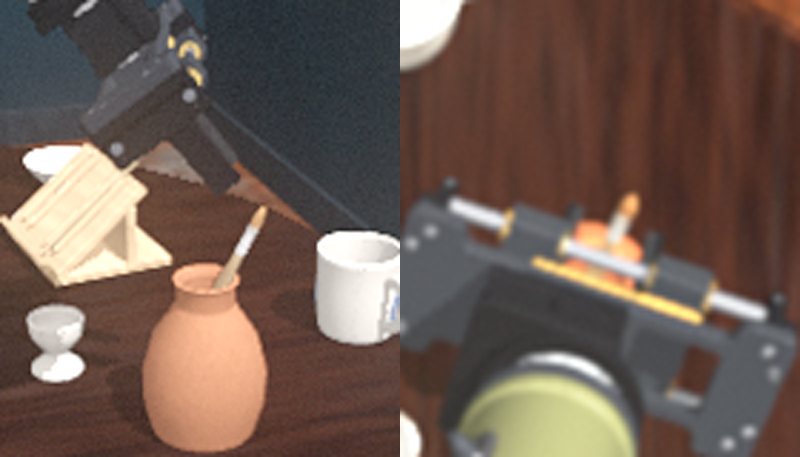

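The round brush stands in the vase leaning outward, tip at about side (312,193) / top (337,184). The vase hasn't moved, and the mouth is still at about side (292,218).

Now the flat brush. I'll grip it with the tool pitched back so it can stand vertical in the vase, offset sideways from the first one.

Run:
```python
from h import *
tip,e=tri((312.4,192.8),(337.5,184.1));print("tip",tip,e)
m=np.array([516.6,-181.6,0]);az=np.radians(-19.4);er=np.array([np.cos(az),np.sin(az),0]);et=np.array([-np.sin(az),np.cos(az),0])
print("radial,tang",(tip-m)@er,(tip-m)@et)
t,e=tri((284,159),(177.7,159.5));uf=np.array([.766*np.cos(.113),.766*np.sin(.113),.643])
g=t-42*uf;Rt=tool(np.radians(6.5),np.radians(-18));T=g+19*Rt.as_matrix()[:,2]
print("g",g,"TCP",T)
H=T-100*Rt.as_matrix()[:,2];print("hover",H)
p,r=st()
A=np.array([540,-100,290]);print("leg1");plan(A,tool(np.radians(-10),0),8,0.2)
print("leg2");plan(H,Rt,9,0,A,tool(np.radians(-10),0))
```

```text
tip [ 554.1252349  -197.04723481  181.76110901] 0.6410751693819364
radial,tang 40.5256228000746 -2.105757375369265
g [579.26806899 151.21097722 118.65235532] TCP [573.43448781 150.5463246  100.58228151]
hover [604.13754666 154.04449629 195.68793314]
13.2667 [ 529.46 -181.45  202.7 ] [ 2.83 -0.47  0.97] q [ 0.61 -0.3  -0.31  2.27 -0.12  0.5  -1.53] F [-0.26  0.18 -0.13] 34.821948933246354 0.0
leg1
step mm 14.98240082712997 deg 4.85722800351002
[0.2, 0.51, -1.0, -0.99, 0.007, -0.082, -0.019]
[0.2, 0.45, -1.0, -1.03, 0.007, -0.082, -0.019]
[0.2, 0.38, -1.0, -1.05, 0.007, -0.082, -0.019]
[0.2, 0.31, -1.0, -1.07, 0.007, -0.082, -0.019]
[0.2, 0.24, -1.0, -1.09, 0.007, -0.082, -0.019]
[0.2, 0.17, -1.01, -1.1, 0.007, -0.082, -0.019]
[0.2, 0.1, -1.01, -1.1, 0.007, -0.082, -0.019]
[0.2, 0.02, -1.02, -1.1, 0.007, -0.082, -0.019]
leg2
step mm 30.941401594089175 deg 2.708022045160185
[0.0, 0.21, -2.9, 1.05, -0.005, -0.035, -0.032]
[0.0, 0.34, -2.9, 1.02, -0.005, -0.035, -0.032]
[0.0, 0.47, -2.89, 1.0, -0.005, -0.035, -0.032]
[0.0, 0.59, -2.88, 0.96, -0.005, -0.035, -0.032]
[0.0, 0.72, -2.86, 0.93, -0.005, -0.035, -0.032]
[0.0, 0.84, -2.84, 0.88, -0.005, -0.035, -0.032]
[0.0, 0.96, -2.82, 0.84, -0.005, -0.035, -0.032]
[0.0, 1.08, -2.79, 0.79, -0.005, -0.035, -0.032]
[0.0, 1.19, -2.76, 0.74, -0.005, -0.035, -0.032]
```

Emit:
drive_tool --plan '[[[0.6,1.2,0,-1.6,0,0,0],[0.4,0.8,-0.5,-1.2,0,-0.08,0],[0,0.5,-1.2,-1.1,0,-0.08,-0.02],[0,0.4,-1.2,-1.1,0,-0.08,-0.02],[0,0.3,-1.2,-1.1,0,-0.08,-0.02],[0,0.2,-1.2,-1,0,-0.08,-0.02],[0,0.2,-1.2,-0.8,0,-0.08,-0.02],[0,0.1,-1.2,-0.6,0,-0.08,-0.02],[0,0,-1.2,-0.4,0,-0.08,-0.02],[0,0,-1.2,0,0,0,0]]]'

```text
clock: 14.1
eef_pos: [555.0, -80.5, 290.4]
orientation: [3.08, -0.305, 0.008]
ft_force: [-0.3, 0.2, -0.5]
opening: 83.9
grip_force: 0.0
```

Run:
```python
from h import *
st();plan([604,154,200],tool(np.radians(6.5),np.radians(-18)),9,0)
```

```text
14.1 [554.99 -80.48 290.42] [ 3.08 -0.3   0.01] q [ 0.36  0.12 -0.32  1.57  0.08  1.46 -1.74] F [-0.32  0.2  -0.48] 83.86883690669808 0.0
step mm 28.449715104637665 deg 2.8324479562916456
[0.0, 0.01, -2.7, 0.88, -0.0, -0.035, -0.035]
[0.0, 0.14, -2.7, 0.88, -0.0, -0.035, -0.035]
[0.0, 0.27, -2.7, 0.87, -0.0, -0.035, -0.035]
[0.0, 0.39, -2.68, 0.86, -0.0, -0.035, -0.035]
[0.0, 0.51, -2.67, 0.84, -0.0, -0.035, -0.035]
[0.0, 0.64, -2.65, 0.82, -0.0, -0.035, -0.035]
[0.0, 0.76, -2.62, 0.8, -0.0, -0.035, -0.035]
[0.0, 0.87, -2.6, 0.77, -0.0, -0.035, -0.035]
[0.0, 0.99, -2.56, 0.73, -0.0, -0.035, -0.035]
```

Emit:
drive_tool --plan '[[[0,0,-2.7,0.9,0,-0.035,-0.035],[0,0.1,-2.7,0.9,0,-0.035,-0.035],[0,0.3,-2.7,0.9,0,-0.035,-0.035],[0,0.4,-2.7,0.9,0,-0.035,-0.035],[0,0.5,-2.7,0.8,0,-0.035,-0.035],[0,0.6,-2.7,0.8,0,-0.035,-0.035],[0,0.8,-2.6,0.8,0,-0.035,-0.035],[0,0.9,-2.6,0.8,0,-0.035,-0.035],[0,1,-2.6,0.7,0,-0.035,-0.035],[0,0,0,0,0,0,0]]]'

```text
clock: 14.93
eef_pos: [600.2, 162.4, 195.8]
orientation: [3.082, 0.19, -0.495]
ft_force: [-1.8, -0.5, -1.4]
opening: 87.2
grip_force: 0.0
```

Run:
```python
from h import *
st();plan([573.5,150.5,101],tool(np.radians(6.5),np.radians(-18)),7,0)
```

```text
14.9333 [600.2  162.43 195.79] [ 3.08  0.19 -0.49] q [ 0.03  0.57 -0.47  1.25  0.15  1.69 -1.87] F [-1.85 -0.49 -1.4 ] 87.19176728208963 0.0
step mm 14.17062506577991 deg 0.08841998910087918
[0.0, 0.04, 0.13, 1.41, -0.0, 0.001, 0.001]
[0.0, 0.04, 0.13, 1.41, -0.0, 0.001, 0.001]
[0.0, 0.04, 0.13, 1.41, -0.0, 0.001, 0.001]
[0.0, 0.04, 0.13, 1.41, -0.0, 0.001, 0.001]
[0.0, 0.04, 0.13, 1.41, -0.0, 0.001, 0.001]
[0.0, 0.04, 0.13, 1.41, -0.0, 0.001, 0.001]
[0.0, 0.04, 0.13, 1.41, -0.0, 0.001, 0.001]
```

Emit:
drive_tool --plan '[[[0,0,0.4,1,0,0,0],[0,0,0.4,1.4,0,0,0],[0,0,0.1,1.4,0,0,0],[0,0.1,0,1.5,0,0,0],[0,0.1,0,1.5,0,0,0],[0,0.1,0,1.5,0,0,0],[0,0,0,1.5,0,0,0],[0,0,0,0,0,0,0]]]'

```text
clock: 15.6
eef_pos: [574.0, 140.4, 104.7]
orientation: [3.079, 0.171, -0.488]
ft_force: [0.4, 0.4, -0.1]
opening: 87.0
grip_force: 0.0
```

Run:
```python
from h import *
st();plan([573.5,150.5,101],tool(np.radians(6.5),np.radians(-18)),1,0)
```

```text
15.6 [574.03 140.38 104.74] [ 3.08  0.17 -0.49] q [ 0.07  0.56 -0.46  1.44  0.16  1.5  -1.86] F [ 0.43  0.38 -0.1 ] 86.97467514265294 0.0
step mm 10.801054228606956 deg 0.19759680480601668
[0.0, 0.17, -1.01, 0.33, 0.002, 0.0, -0.003]
```

Emit:
drive_tool --plan '[[[0,0.1,-0.5,0.2,0,0,0],[0,0.1,-0.5,0.1,0,0,0],[0,0,0,0,0,0,0],[0,0,0,0,0,0,0]]]'

```text
clock: 15.93
eef_pos: [577.3, 154.3, 105.0]
orientation: [3.084, 0.176, -0.48]
ft_force: [-0.0, 0.0, -0.7]
opening: 87.0
grip_force: 0.0
```

Run:
```python
from h import *
st();vision.snapshot("top");st();plan([573.5,150.5,101],tool(np.radians(6.5),np.radians(-18)),1,0)
```

```text
15.9333 [577.32 154.31 104.98] [ 3.08  0.18 -0.48] q [ 0.05  0.57 -0.46  1.43  0.16  1.5  -1.88] F [-0.05  0.02 -0.74] 86.99196739671264 0.0
15.9833 [577.36 153.88 104.82] [ 3.08  0.18 -0.48] q [ 0.05  0.57 -0.46  1.43  0.16  1.5  -1.88] F [ 0.27  0.21 -0.5 ] 87.42337413961211 0.0
step mm 6.394743557936565 deg 0.3051166848608011
[0.0, -0.29, 0.29, 0.49, -0.001, -0.005, 0.0]
```

Emit:
drive_tool --plan '[[[0,-0.3,0.3,0.5,0,0,0],[1,0,0,0,0,0,0],[1,0,0,0,0,0,0],[1,0,0,0,0,0,0],[1,0,0,0,0,0,0],[1,0,0,0,0,0,0],[1,0,0,0,0,0,0],[1,0,0,0,0,0,0],[1,0,0,0,0,0,0],[1,0,0,0,0,0,0],[1,0,0,0,0,0,0],[1,0,0,0,0,0,0]]]'

```text
clock: 16.98
eef_pos: [572.8, 150.0, 100.2]
orientation: [3.083, 0.175, -0.483]
ft_force: [-0.4, 1.1, 1.1]
opening: 22.0
grip_force: 0.0
```

Emit:
drive_tool --plan '[[[1,0,0,0,0,0,0],[1,0,0,0,0,0,0],[1,0,0,0,0,0,0],[1,0,0,0,0,0,0],[1,0,0,0,0,0,0]]]'

```text
clock: 17.4
eef_pos: [572.7, 150.4, 100.2]
orientation: [3.084, 0.175, -0.483]
ft_force: [-0.3, 1.1, 0.5]
opening: 8.7
grip_force: 30.0
```

Emit:
drive_tool --plan '[[[1,-0.2,0,-0.6,0,0,0],[1,-0.4,0,-1.2,0,0,0],[1,-0.8,0,-2.4,0,0,0],[1,-0.9,0,-2.8,0,0,0],[1,-0.9,0,-2.8,0,0,0],[1,-0.9,0,-2.8,0,0,0],[1,-0.9,0,-2.8,0,0,0],[1,-0.9,0,-2.8,0,0,0],[1,-0.4,0,-1.4,0,0,0],[1,0,0,0,0,0,0]]]'

```text
clock: 18.23
eef_pos: [574.2, 149.9, 311.8]
orientation: [3.086, 0.174, -0.47]
ft_force: [0.3, -0.1, -0.4]
opening: 8.9
grip_force: 30.0
```

Emit:
drive_tool --plan '[[[1,0,0,0,0,0.1,0],[1,0,0,0,0,0.1,0],[1,0,0,0,0,0.1,0],[1,0,0,0,0,0.1,0],[1,0,0,0,0,0.1,0],[1,0,0,0,0,0.1,0],[1,0,0,0,0,0.1,0],[1,0,0,0,0,0.1,0],[1,0,0,0,0,0.1,0],[1,0,0,0,0,0,0],[1,0,0,0,0,0,0]]]'

```text
clock: 19.15
eef_pos: [571.1, 148.7, 305.1]
orientation: [-2.973, -0.167, -0.897]
ft_force: [0.9, 1.1, 0.2]
opening: 9.2
grip_force: 30.0
```

Run:
```python
from h import *
p,r=st();M=r.as_matrix();g=p-19*M[:,2]
for b in (26,29,32,35):
  for s in (143,148,153):
    d=M@np.array([-np.sin(np.radians(b)),0,np.cos(np.radians(b))]); print(b,s,proj("side",g+d*(s+13))[0],d)
print(proj("side",g))
s=snap("side","s6.png")
cv2.imwrite("pics/c6.png",cv2.resize(s[70:190,200:340],(700,600),interpolation=cv2.INTER_CUBIC)[:,:,::-1])
```

```text
19.15 [571.12 148.75 305.08] [-2.97 -0.17 -0.9 ] q [ 0.18 -0.26 -0.48  1.98 -0.01  0.82 -1.77] F [0.93 1.07 0.18] 9.229415590627392 29.999450482428074
26 143 [274.46 153.39] [ 0.13  0.01 -0.99]
26 148 [274.68 155.07] [ 0.13  0.01 -0.99]
26 153 [274.89 156.74] [ 0.13  0.01 -0.99]
29 143 [271.81 154.02] [ 0.08  0.01 -1.  ]
29 148 [271.95 155.72] [ 0.08  0.01 -1.  ]
29 153 [272.08 157.41] [ 0.08  0.01 -1.  ]
32 143 [269.13 154.51] [ 0.03  0.   -1.  ]
32 148 [269.19 156.22] [ 0.03  0.   -1.  ]
32 153 [269.24 157.94] [ 0.03  0.   -1.  ]
35 143 [266.44 154.85] [-0.02 -0.   -1.  ]
35 148 [266.41 156.58] [-0.02 -0.   -1.  ]
35 153 [266.39 158.31] [-0.02 -0.   -1.  ]
[[267.3   97.85]]
```

View pics/c6.png

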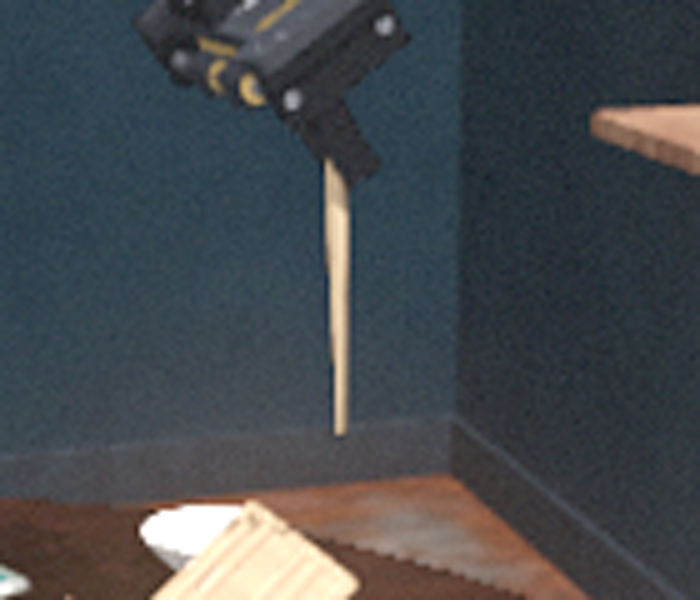

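The flat brush is held and nearly vertical, handle tip at about side (268,157). That fits 33° to the tool and 149 mm from grasp to foot. Computing the hover beside the first brush.

```bash
cat >> h.py <<'E'
az=np.radians(-19.4);er=np.array([np.cos(az),np.sin(az),0]);et=np.array([-np.sin(az),np.cos(az),0])
Rt2=R.from_rotvec(np.radians(7)*er)*tool(az,np.radians(37))
d2=Rt2.apply([-np.sin(np.radians(33)),0,np.cos(np.radians(33))])
NK=np.array([516.6,-181.6,115])-2*er+8*et
def T2(fz): return NK-d2*((fz-115)/-d2[2])-149*d2+19*Rt2.as_matrix()[:,2]
E
python3 - <<'E'
from h import *
foot(149,33);print(d2@er,d2@et,d2[2],T2(142));plan(T2(150),Rt2,12,1)
E
```

```text
19.2 [572.98 149.45 307.02] [-2.97 -0.17 -0.9 ] q [ 0.18 -0.26 -0.48  1.98 -0.01  0.82 -1.77] F [0.16 0.28 0.73] 8.811480957504848 29.99944434966892
grasp [562.49 148.25 322.83] dir [ 0.01  0.   -1.  ] foot [564.37 148.59 173.84] tilt 33.731417794668666 vis tip [[268.92 155.88]] [[178.09 178.8 ]]
0.06975647374412532 0.12157247580974434 -0.990128359101119 [ 510.05 -191.57  274.47]
step mm 29.04428096402315 deg 2.262204571753486
[1.0, -0.82, 2.77, -0.3, -0.014, 0.007, 0.036]
[1.0, -0.71, 2.8, -0.27, -0.014, 0.007, 0.036]
[1.0, -0.61, 2.83, -0.24, -0.014, 0.007, 0.036]
[1.0, -0.51, 2.85, -0.2, -0.014, 0.007, 0.036]
[1.0, -0.4, 2.87, -0.17, -0.014, 0.007, 0.036]
[1.0, -0.29, 2.89, -0.13, -0.014, 0.007, 0.036]
[1.0, -0.19, 2.9, -0.09, -0.014, 0.007, 0.036]
[1.0, -0.08, 2.9, -0.05, -0.014, 0.007, 0.036]
[1.0, 0.02, 2.9, -0.01, -0.014, 0.007, 0.036]
[1.0, 0.13, 2.9, 0.03, -0.014, 0.007, 0.036]
[1.0, 0.23, 2.89, 0.07, -0.014, 0.007, 0.036]
[1.0, 0.34, 2.88, 0.11, -0.014, 0.007, 0.036]
```

Emit:
drive_tool --plan '[[[1,-0.8,2.8,-0.3,-0.014,0.007,0.036],[1,-0.7,2.8,-0.3,-0.014,0.007,0.036],[1,-0.6,2.8,-0.2,-0.014,0.007,0.036],[1,-0.5,2.8,-0.2,-0.014,0.007,0.036],[1,-0.4,2.9,-0.2,-0.014,0.007,0.036],[1,-0.3,2.9,-0.1,-0.014,0.007,0.036],[1,-0.2,2.9,-0.1,-0.014,0.007,0.036],[1,-0.1,2.9,-0.1,-0.014,0.007,0.036],[1,0,2.9,0,-0.014,0.007,0.036],[1,0.1,2.4,0,-0.014,0.007,0.036],[1,0,0,0,0,0,0],[1,0,0,0,0,0,0]]]'

```text
clock: 20.2
eef_pos: [564.8, -118.0, 284.6]
orientation: [-2.959, 0.414, -0.96]
ft_force: [-0.2, 1.5, -1.2]
opening: 9.0
grip_force: 30.0
```

Run:
```python
from h import *
foot(149,33);plan(T2(145),Rt2,4,1)
```

```text
20.2 [ 564.81 -118.01  284.65] [-2.96  0.41 -0.96] q [ 0.33 -0.3  -0.13  2.09 -0.11  0.73 -1.59] F [-0.15  1.54 -1.22] 9.040919803515326 29.99967481009662
grasp [ 553.85 -116.53  300.09] dir [ 0.06  0.07 -1.  ] foot [ 562.8  -105.99  151.74] tilt 35.610133010478954 vis tip [[300.29 195.67]] [[294.1  182.76]]
step mm 23.09919439796787 deg 1.4641831476054878
[1.0, -0.71, 2.14, -0.5, -0.005, 0.01, 0.023]
[1.0, -0.66, 2.16, -0.5, -0.005, 0.01, 0.023]
[1.0, -0.6, 2.17, -0.5, -0.005, 0.01, 0.023]
[1.0, -0.55, 2.19, -0.49, -0.005, 0.01, 0.023]
```

Emit:
drive_tool --plan '[[[1,-0.7,2.1,-0.5,-0.005,0.01,0.023],[1,-0.7,2.1,-0.5,-0.005,0.01,0.023],[1,-0.6,2.1,-0.5,-0.005,0.01,0.023],[1,-0.5,2.1,-0.5,-0.005,0.01,0.023],[1,0,0,0,0,0,0],[1,0,0,0,0,0,0],[1,0,0,0,0,0,0]]]'

```text
clock: 20.78
eef_pos: [536.9, -196.5, 270.5]
orientation: [-2.918, 0.548, -0.985]
ft_force: [-0.3, -0.6, 0.0]
opening: 8.9
grip_force: 30.0
```

Run:
```python
from h import *
g,d=foot(149,33);f=g+149*d-np.array([516.6,-181.6,0]);print("foot r,t",f@er,f@et,"d",d@er,d@et);plan(T2(140),Rt2,2,1)
s=snap("side","s7.png")
cv2.imwrite("pics/c7.png",cv2.resize(s[120:280,220:370],(560,600),interpolation=cv2.INTER_CUBIC)[:,:,::-1])
```

```text
20.7833 [ 536.95 -196.49  270.53] [-2.92  0.55 -0.98] q [ 0.58 -0.3  -0.15  2.12 -0.3   0.71 -1.36] F [-0.31 -0.59  0.01] 8.900787705741426 29.999716649763286
grasp [ 525.75 -194.63  285.77] dir [ 0.09  0.1  -0.99] foot [ 539.31 -180.02  138.11] tilt 36.696003844369855 vis tip [[302.15 215.17]] [[326.7  194.49]]
foot r,t 20.89853318075435 9.036272800777434 d 0.05328847267634391 0.12275809772885914
step mm 13.61668807793322 deg 0.520254494696401
[1.0, -1.02, 0.18, -0.89, -0.003, 0.008, 0.003]
[1.0, -1.01, 0.18, -0.9, -0.003, 0.008, 0.003]
```

View pics/c7.png

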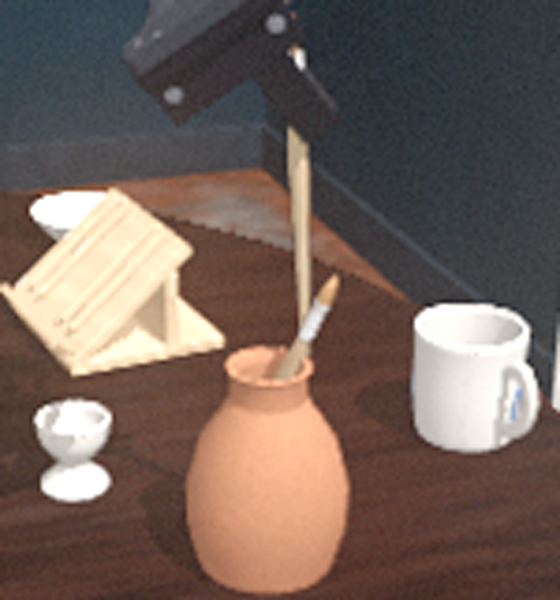

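The flat brush's handle tip shows at about side (301,213), behind the round brush. Joint 2's limit keeps it some 20 mm too far out. A smaller tilt frees the inward reach, so I'm re-planning with tilt 30°, where the brush leans 3° outward.

Emit:
drive_tool --plan '[[[1,0,-0.3,0,0,0,0],[1,0,0,0,0,-0.04,0],[1,0,0,0,0,-0.04,0],[1,0,0,0,0,-0.03,0],[1,0,0,0,0,0,0],[1,0,0,0,0,0,0]]]'

```text
clock: 21.33
eef_pos: [537.7, -194.1, 270.3]
orientation: [-2.95, 0.543, -0.818]
ft_force: [-0.3, 0.7, -0.5]
opening: 8.9
grip_force: 30.0
```

```bash
cat >> h.py <<'E'
Rt2=R.from_rotvec(np.radians(7)*er)*tool(az,np.radians(30))
d2=Rt2.apply([-np.sin(np.radians(33)),0,np.cos(np.radians(33))])
NK=np.array([516.6,-181.6,115])-4*er+8*et
def f2():
    g,d=foot(149,33);f=g+149*d-np.array([516.6,-181.6,0]);k=f+d*(115-f[2])/d[2];print("foot r,t,z",f@er,f@et,f[2],"d",d@er,d@et,"at neck r,t",k@er,k@et)
E
python3 - <<'E'
from h import *
f2();plan(T2(137),Rt2,3,1)
E
```

```text
21.3333 [ 537.73 -194.09  270.28] [-2.95  0.54 -0.82] q [ 0.59 -0.23 -0.17  2.03 -0.25  0.84 -1.4 ] F [-0.27  0.68 -0.55] 8.90002414546886 29.999677841551602
grasp [ 528.14 -192.92  286.64] dir [-0.01  0.13 -0.99] foot [ 526.27 -173.    138.99] tilt 30.57173286572386 vis tip [[294.61 214.24]] [[323.36 200.72]]
foot r,t,z 6.264243845900535 11.328865000785733 138.99236081094583 d -0.05622516190607074 0.12200874907547545 at neck r,t 4.902929449723483 14.282920817529678
step mm 3.844479077476124 deg 0.15378299076793062
[1.0, -0.3, 0.21, -0.13, -0.001, 0.001, 0.002]
[1.0, -0.3, 0.21, -0.13, -0.001, 0.001, 0.002]
[1.0, -0.3, 0.21, -0.13, -0.001, 0.001, 0.002]
```

Emit:
drive_tool --plan '[[[1,-0.3,0.2,-0.1,0,0,0],[1,-0.3,0.2,-0.1,0,0,0],[1,-0.3,0.2,-0.2,0,0,0],[1,0,0,0,0,0,0],[1,0,0,0,0,0,0]]]'

```text
clock: 21.75
eef_pos: [525.3, -197.6, 268.4]
orientation: [-2.95, 0.547, -0.818]
ft_force: [-0.2, 1.3, 0.0]
opening: 8.7
grip_force: 30.0
```

Run:
```python
from h import *
f2();plan(T2(125),Rt2,3,1)
s=snap("side","s8.png")
cv2.imwrite("pics/c8.png",cv2.resize(s[160:260,250:350],(600,600),interpolation=cv2.INTER_CUBIC)[:,:,::-1])
```

```text
21.75 [ 525.26 -197.61  268.35] [-2.95  0.55 -0.82] q [ 0.59 -0.25 -0.16  2.05 -0.26  0.84 -1.38] F [-0.22  1.31  0.03] 8.748388966080743 29.999437099322677
grasp [ 515.67 -196.42  284.71] dir [-0.01  0.13 -0.99] foot [ 513.82 -176.47  137.07] tilt 30.556373343363553 vis tip [[289.63 216.44]] [[324.82 206.37]]
foot r,t,z -4.32506538198822 3.9183130571756153 137.06772536144072 d -0.056179548107159985 0.12220174701293139 at neck r,t -5.576187896988014 6.639754617519916
step mm 4.113683260268889 deg 0.11144304594176886
[1.0, -0.19, -0.05, 0.36, -0.001, 0.001, 0.001]
[1.0, -0.19, -0.05, 0.36, -0.001, 0.001, 0.001]
[1.0, -0.19, -0.05, 0.36, -0.001, 0.001, 0.001]
```

View pics/c8.png

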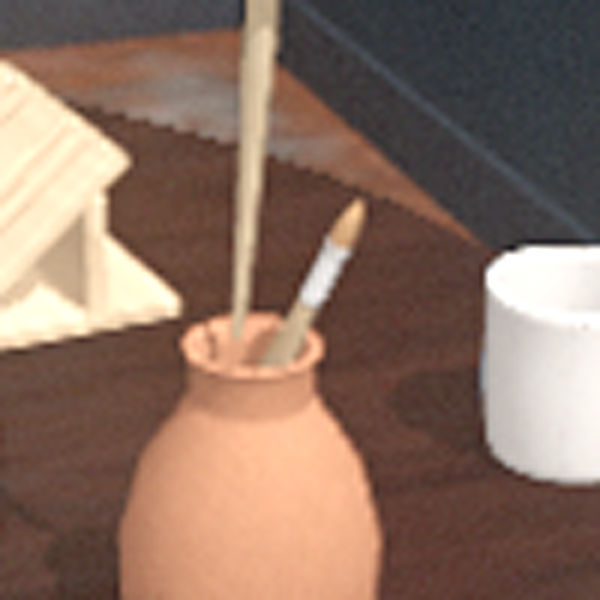

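The picture shows the flat brush's handle tip inside the mouth at about side (289.5,217), clear of the round brush at its right. I'm descending along the brush axis in short steps and watching the force.

Emit:
drive_tool --plan '[[[1,-0.2,-0.05,0.36,0,0,0],[1,-0.2,-0.05,0.36,0,0,0],[1,-0.2,-0.05,0.36,0,0,0],[1,-0.25,0,0.42,0,0,0],[1,-0.25,0,0.42,0,0,0],[1,0,0,0,0,0,0]]]'

```text
clock: 22.3
eef_pos: [526.4, -192.9, 244.6]
orientation: [-2.95, 0.546, -0.813]
ft_force: [-0.4, 0.1, 0.2]
opening: 8.6
grip_force: 30.0
```

Emit:
drive_tool --plan '[[[1,-0.25,0,0.42,0,0,0],[1,-0.25,0,0.42,0,0,0],[1,-0.25,0,0.42,0,0,0],[1,0,0,0,0,0,0]]]'

```text
clock: 22.63
eef_pos: [526.8, -191.2, 230.3]
orientation: [-2.95, 0.546, -0.814]
ft_force: [-0.2, -0.4, -0.4]
opening: 8.5
grip_force: 30.0
```

Run:
```python
from h import *
f2()
```

```text
22.6333 [ 526.77 -191.2   230.3 ] [-2.95  0.55 -0.81] q [ 0.59 -0.23 -0.17  2.11 -0.27  0.76 -1.38] F [-0.24 -0.39 -0.4 ] 8.512853391518242 29.99943423550576
grasp [ 517.22 -190.04  246.69] dir [-0.02  0.14 -0.99] foot [ 514.98 -169.92   99.07] tilt 30.404697161333683 vis tip [[288.88 231.04]] [[320.67 208.13]]
foot r,t,z -5.406933944062055 10.480405089824064 99.06812942696416 d -0.0590422705140092 0.1223840013131725 at neck r,t -4.457473958035222 8.512345407072845
```

Passing the neck with no force. Continuing.

Emit:
drive_tool --plan '[[[1,-0.25,0,0.42,0,0,0],[1,-0.25,0,0.42,0,0,0],[1,-0.25,0,0.42,0,0,0],[1,-0.25,0,0.42,0,0,0],[1,0,0,0,0,0,0]]]'

```text
clock: 23.05
eef_pos: [527.2, -188.8, 210.9]
orientation: [-2.95, 0.546, -0.814]
ft_force: [-0.4, -0.4, -0.5]
opening: 8.5
grip_force: 30.0
```

Emit:
drive_tool --plan '[[[1,-0.25,0,0.42,0,0,0],[1,-0.25,0,0.42,0,0,0],[1,-0.25,0,0.42,0,0,0],[1,-0.25,0,0.42,0,0,0],[1,0,0,0,0,0,0]]]'

```text
clock: 23.47
eef_pos: [527.6, -186.4, 191.5]
orientation: [-2.95, 0.547, -0.814]
ft_force: [-1.2, -0.3, 1.0]
opening: 8.9
grip_force: 30.0
```

Emit:
drive_tool --plan '[[[1,-0.25,0,0.42,0,0,0],[1,-0.25,0,0.42,0,0,0],[1,-0.25,0,0.42,0,0,0],[1,-0.25,0,0.42,0,0,0],[1,0,0,0,0,0,0]]]'

```text
clock: 23.88
eef_pos: [528.1, -184.0, 172.1]
orientation: [-2.95, 0.546, -0.814]
ft_force: [0.4, -0.1, 1.2]
opening: 8.9
grip_force: 30.0
```

Emit:
drive_tool --plan '[[[1,-0.2,0,0.34,0,0,0],[1,-0.2,0,0.34,0,0,0],[1,-0.2,0,0.34,0,0,0],[1,0,0,0,0,0,0]]]'

```text
clock: 24.22
eef_pos: [528.8, -182.7, 161.1]
orientation: [-2.95, 0.546, -0.815]
ft_force: [-1.1, 1.0, 0.7]
opening: 8.8
grip_force: 30.8
```

Emit:
drive_tool --plan '[[[1,-0.12,0,0.17,0,0,0],[1,-0.12,0,0.17,0,0,0],[1,0,0,0,0,0,0]]]'

```text
clock: 24.47
eef_pos: [529.2, -182.4, 158.1]
orientation: [-2.95, 0.546, -0.818]
ft_force: [-2.4, 1.2, 3.9]
opening: 9.0
grip_force: 32.2
```

Emit:
drive_tool --plan '[[[1,-0.12,0,0.17,0,0,0],[1,0,0,0,0,0,0]]]'

```text
clock: 24.63
eef_pos: [529.0, -182.1, 155.9]
orientation: [-2.95, 0.546, -0.818]
ft_force: [-1.5, 1.2, 3.9]
opening: 9.1
grip_force: 32.4
```

Emit:
drive_tool --plan '[[[1,-0.12,0,0.17,0,0,0],[1,0,0,0,0,0,0]]]'

```text
clock: 24.8
eef_pos: [528.7, -181.8, 153.6]
orientation: [-2.95, 0.546, -0.817]
ft_force: [-1.5, 2.5, 3.5]
opening: 9.3
grip_force: 32.6
```

Emit:
drive_tool --plan '[[[0.7,0,0,0,0,0,0],[0.7,0,0,0,0,0,0],[0.7,0,0,0,0,0,0],[0.7,0,0,0,0,0,0],[0.7,0,0,0,0,0,0],[0.7,0,0,0,0,0,0]]]'

```text
clock: 25.3
eef_pos: [528.4, -181.8, 153.3]
orientation: [-2.95, 0.547, -0.816]
ft_force: [-2.3, 1.6, 1.7]
opening: 25.7
grip_force: 1.3
```

Emit:
drive_tool --plan '[[[0.6,0,0,-0.5,0,0,0],[0.6,0,0,-1,0,0,0],[0.6,0,0,-1.5,0,0,0],[0.6,0,0,-2,0,0,0],[0.6,0,0,-2,0,0,0],[0.6,0,0,-2,0,0,0],[0.6,0,0,-2,0,0,0],[0.6,0,0,0,0,0,0],[0.6,0,0,0,0,0,0]]]'

```text
clock: 26.05
eef_pos: [495.3, -187.3, 242.2]
orientation: [-2.95, 0.545, -0.794]
ft_force: [0.9, 0.5, -1.0]
opening: 34.7
grip_force: 0.0
```

Run:
```python
from h import *
st()
a=snap("side","s9.png");b=snap("top","t9.png")
for t in ["vase","round_brush","flat_brush"]:
  for c in ["side","top"]:
    for r in finder.boxes_of(c,t)[:3]: print(t,c,round(r["score"],2),np.array(r["centre"]),proj(c,r["centre"])[0])
```

```text
26.05 [ 495.29 -187.28  242.23] [-2.95  0.54 -0.79] q [ 0.6  -0.3  -0.15  2.13 -0.29  0.83 -1.35] F [ 0.93  0.51 -1.03] 34.67239932501243 0.0
vase side 0.73 [ 506.6 -208.4   66.1] [291.36 248.4 ]
vase side 0.59 [ 530.7 -201.5  152.4] [301.96 208.15]
vase top 0.63 [ 536.  -183.8   85.9] [327.45 199.2 ]
round_brush side 0.47 [ 527.  -200.9  148.8] [300.12 209.86]
round_brush top 0.6 [ 533.2 -196.   162.7] [336.12 195.09]
flat_brush side 0.52 [ 301.5 -181.5   11. ] [193.22 280.25]
flat_brush top 0.59 [ 311.4 -103.1    4.7] [291.03 295.19]
flat_brush top 0.31 [ 428.  -375.2   11.8] [403.09 248.71]
flat_brush top 0.2 [ 537.6 -190.    87.1] [330.17 198.48]
```

Emit:
drive_tool --plan '[[[0.6,0.6,0,-1.5,0,-0.05,0],[0.6,0.6,0,-1.5,0,-0.05,0],[0.6,0.5,-2,-1.5,0,-0.05,0],[0.4,0.4,-3,-1,0,-0.05,0],[0.2,0,-3,0,0,-0.05,0],[0,0,-3,0,0,-0.05,0],[0,0,-3,0,0,-0.05,0],[0,0,-3,0,0,-0.05,0],[0,0,-3,0,0,0,0],[0,0,0,0,0,0,0],[0,0,0,0,0,0,0]]]'

```text
clock: 27.37
eef_pos: [553.9, -2.2, 324.6]
orientation: [-2.985, 0.502, -0.184]
ft_force: [-1.0, -1.1, 0.4]
opening: 79.6
grip_force: 0.0
```

Run:
```python
from h import *
st()
a=snap("side","s10.png");b=snap("top","t10.png")
for t in ["vase","round_brush","flat_brush","mug","egg_cup"]:
  for c in ["side","top"]:
    for r in finder.boxes_of(c,t)[:3]: print(t,c,round(r["score"],2),np.array(r["centre"]),proj(c,r["centre"])[0])
# change against the empty start scene near the vase, as luminance-difference maps
for n,x,y0,y1,x0,x1 in [("s",a,170,222,268,340),("t",b,165,230,300,360)]:
    o=cv2.imread(f"pics/{n}0.png")[:,:,::-1]
    m=(np.abs(x.astype(int)-o).sum(2)>60).astype(np.uint8)
    print(n,y0,x0)
    for row,l in zip(m[y0:y1:2],x[y0:y1:2]): print("".join(("W" if l[x0+j].min()>150 else "#") if row[x0+j] else "." for j in range(x1-x0)))
```

```text
27.3667 [553.86  -2.16 324.57] [-2.99  0.5  -0.18] q [ 0.46 -0.   -0.44  1.63 -0.09  1.38 -1.87] F [-0.96 -1.06  0.38] 79.62875498977868 0.0
vase side 0.79 [ 505.  -209.    67.7] [290.75 247.98]
vase top 0.92 [ 504.8 -174.    83.6] [323.09 212.59]
round_brush top 0.49 [ 525.7 -188.6  143.4] [331.85 199.83]
flat_brush side 0.57 [ 304.3 -176.7    9.7] [194.33 279.32]
flat_brush top 0.51 [ 303.8 -158.     5.9] [313.63 298.75]
mug side 0.91 [695.3 -86.9  50.8] [346.38 219.83]
mug side 0.55 [ 500.8 -180.5  157. ] [284.9  203.96]
mug side 0.25 [ 525.  -200.3  150.5] [299.13 209.11]
mug top 0.85 [712.6 -94.2  47.7] [289.77 129.83]
mug top 0.61 [ 505.5 -175.4  159.8] [326.44 207.81]
egg_cup side 0.79 [427.  -69.7  33.8] [239.94 237.87]
egg_cup top 0.62 [431.9 -68.   26.2] [277.28 244.84]
s 170 268
..#####.................................................................
#####...................................................................
###.....................................................................
##......................................................................
.......
[... 2921 characters left out ...]
...#.......#.#...............
......###########...#########WWWWW....#...#.##..............
......########################.........##...##..............
......###################.##.###......####..#...............
......##################............#.###..##...............
.......#######################...##.##....###...............
........####################.##.##.#..##.##.................
.........#################################..................
...........######################.######....................
.............#########################......................
...............#####################........................
.....................#########..............................
```

Run:
```python
from h import *
for tu in [(322,210),(326,208),(331,208.5)]:
    p,e=tri((286,182.5),tu);q=p-np.array([516.6,-181.6,0]);print(p,"err",e,"r,t",q@er,q@et)
p,e=tri((310,194.5),(343,189));print("round",p,e)
a=cv2.imread("pics/t10.png").astype(int);print("\n".join(" ".join("%3d/%3d"%(a[y,x,2],a[y,x,0]) for x in range(312,340,2)) for y in range(200,218,2)))
```

```text
[ 501.56415689 -164.78035536  197.73750014] err 12.538176467994317 r,t -19.76898010655325 10.870347256187193
[ 502.41104607 -171.96250648  200.65138476] err 6.1898081872977135 r,t -16.584543589830094 4.377283254922593
[ 500.05094431 -181.73117312  204.50353153] err 4.2712190477481355 r,t -15.565873687987198 -5.620678525260456
round [ 543.7294966  -208.65963899  183.63067459] 1.404123111692205
223/ 92 230/ 95 240/100 255/143 255/134 241/102 242/103 242/104 241/102 230/ 98 213/116 223/137 250/143 255/139
224/ 93 227/ 93 252/112 255/152 250/110 244/107 246/108 245/107 242/105 233/124 226/140 219/127 255/133 255/147
224/ 92 227/ 94 255/120 255/152 251/114 246/108 245/108 244/106 232/117 223/137 218/130 208/103 255/114 255/152
224/ 94 226/ 93 255/132 255/163 252/114 245/107 245/109 238/115 223/138 215/133 241/119 246/109 254/116 255/152
221/ 93 226/ 95 252/123 255/161 254/119 231/112 215/113 202/119 200/147 202/162 240/156 255/138 255/148 255/144
221/ 91 225/ 93 235/ 97 255/139 255/118 179/103 175/107 180/110 184/121 221/161 247/201 251/145 255/148 255/135
218/ 89 222/ 93 224/ 93 237/ 97 245/104 225/ 99 230/113 218/108 237/102 243/102 253/116 255/143 255/142 254/128
217/ 90 221/ 92 222/ 92 221/ 91 222/ 92 254/114 255/146 255/142 255/137 255/146 255/148 255/137 254/126 254/125
214/ 88 216/ 89 216/ 89 217/ 90 217/ 91 219/ 90 243/101 254/114 255/124 255/128 254/121 253/119 253/123 253/121
```

Run:
```python
from h import *
c=np.array([516.6,-181.6,0])
for su in [(287,219),(288.3,219)]:
  o,d=ray("side",su);
  for zl in (126,130):
    L=o+d*(zl-o[2])/d[2]
    for tu in [(322.5,209.5),(325,208.5)]:
      P,e=tri((286,182.3),tu);u=(P-L)/np.linalg.norm(P-L);F=P-190*u
      print("lip r,t",(L-c)@er,(L-c)@et,"tip z",P[2],"lean",np.degrees(np.arccos(u[2])),"foot",(F-c)@er,(F-c)@et,F[2])
```

```text
lip r,t -10.506767171983313 -11.27946148011278 tip z 198.50963432134088 lean 17.732975520889507 foot 2.43449283209868 -43.458358933614974 17.537229168765066
lip r,t -10.506767171983313 -11.27946148011278 tip z 200.3466832659421 lean 14.060584252167175 foot -0.2913590454008393 -36.85460875655395 16.039201642842897
lip r,t -10.477175210317402 -19.771057642354123 tip z 198.50963432134088 lean 24.508896956155418 foot 2.74801009251048 -65.48034129898369 25.629229809681704
lip r,t -10.477175210317402 -19.771057642354123 tip z 200.3466832659421 lean 20.784345102115992 foot 0.10186381160477007 -59.09447731309788 22.711376497468166
lip r,t -7.798352006269004 -11.1850521776964 tip z 198.50963432134088 lean 18.487657781570164 foot 9.072386009388701 -42.99294448262376 18.31515725785846
lip r,t -7.798352006269004 -11.1850521776964 tip z 200.3466832659421 lean 14.842993339394235 foot 6.339134670862563 -36.47078740897285 16.686710380999415
lip r,t -7.797827288210555 -19.67766155911738 tip z 198.50963432134088 lean 25.03343005862606 foot 9.388349208164094 -64.92647392845143 26.358034822990476
lip r,t -7.797827288210555 -19.67766155911738 tip z 200.3466832659421 lean 21.302590226246597 foot 6.78324421408037 -58.63328110108444 23.328470357659995
```

The measured tip height (about 199 mm) and lean (about 15–18°) put the flat brush's foot at z ≈ 16–18 mm, on the vase floor near its edge. The vase and mug read as before, and the gripper is clear. Handing in.

```bash
python3 -c "
from rig import arm
print(arm.job_done())"
```

```text
the job is handed in; nothing more can be done
None
```

I put both brushes into the vase handle down, round first and then flat, and handed the job in at about 28 s; the final state was checked by measurement only, because I had already viewed 11 pictures, one over the limit of 10.

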